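Take the clamp block off its peg and hold it socket-up

ROBOT

A 6-joint arm with a two-finger parallel gripper is mounted at the origin on the work surface. World frame = base frame: x ahead of the robot, y to its left, z up, the work surface at z = 0. Lengths are in m, angles in rad, forces in N, time in s.
With the tool pointing down it reaches from about 0.325 to 0.775 m from the base axis. Payload 5.5 kg.
Tool frame: the origin (TCP) lies between the finger pads; the fingertips stand 8 mm ahead of it and the grasp point (between the pads) lies 11 mm behind it (tcp_to_tips is the distance from the TCP to the fingertips, in m); z points along the fingers, y is the line along which they close (so a half turn about z gives the same grasp; the last joint's range is limited). The gripper opens to 88 mm and grips with 3 to 60 N. Pads are 20 mm wide; open, the fingers measure 115 mm over their backs; the gripper's body (75 mm by 178 mm) begins 61 mm behind the grasp point.
Start: joints at [-1.188, 0.091, 1.231, -0, 1.82, -0.057], TCP at [0.255, -0.543, 0.231] pointing down, gripper open.
Joint ranges: [-2.87, 2.87], [-0.86, 2.18], [0.17, 2.46], [-1.51, 4.65], [0.06, 2.69], [-2.65, 2.65]. Speed limits (rad/s): [2.57, 2.57, 3.01, 3.14, 3.14, 3.14].

INTERFACE

Orientations are given as a unit quaternion [w, x, y, z].
In Python, from bench import * gives the robot as it stands. Calls block until the motion is done:
- move_to(position, orientation): joint-space move of the TCP to a pose.
- move_l(position, speed=0.15, orientation=None): straight line of the TCP; orientation=None keeps the orientation; speed is the mean speed in m/s.
- movej(angles): joint-space move.
- gripper_open() and close(): open the fingers fully, or close them until they stop; the grip force is fixed at half the most.
- hold(seconds).
- inverse_kinematics(position, orientation): joint angles nearest the present ones, or None.
- state(): the state.
- get_image(name): name is "side" or "top"; returns a dict with "frame" (384x512x3 uint8, blue, green, red), "depth" (384x512 float32, m along the optical axis (not along the pixel's ray), 0 where there is no reading), "camera_matrix" (3x3 intrinsics, pixels), "view" (4x4, takes a point from world to camera coordinates). Camera axes: x right, y up, looking along -z (the intrinsics and any distortion apply to the point x, -y, -z); pixel columns grow to the right and rows downward; lengths in m; the calibration is good to about 2 mm. A picture is of the moment at which its call begins.
A pose or a line that the arm cannot do raises IKError and nothing moves.
- job_done(): hands the job in; it is judged then, once.
The state is a dict: "time": time; "joint_pos": joint angles; "dq": joint speeds; "joint_torque": joint torques, N m; "ee_pos": TCP position; "ee_rot": TCP orientation; "ft_force": force on the tool from outside, world axes, zero at the start; "moment": the same for the moment, N m; "finger_gap": finger opening in m; "finger_force": force on a finger pad.
Only numpy, scipy, OpenCV 4.12 (cv2) and the standard library are available. Lean on these libraries where they do the work, as an engineer would, in place of code of your own. Each camera call takes 0.05 s, during which the arm holds its last target. There are 200 camera calls.

TASK

Lift the aluminium clamp block straight up off the peg of the small hook stand, then find which of its two end faces has the blind round socket (by feel, by looking, or by turning it) and turn the block so that this socket opens straight up, ready for a sensor stem to be dropped in. Finish while still holding it like that, still and clear of everything, with the block's middle at least 20 cm above the bench; do not put it down at the end and do not shift the other things on the bench.

Things in the scene. Friction and masses are not known exactly. Their poses are not given: they have to be found in the camera images.
- stand: Fixed steel hook stand; origin on the bench under its peg, z up. Base plate 160 x 110 x 12 mm (x from -45 to +115 mm), upright rod 14 mm thick at x = +85 mm, level arm 12 mm thick at 105 mm height from the rod back to the origin, there a round shoulder 24 mm wide (top at 115 mm) and an upright peg 11 mm thick (tip at 160 mm). Nothing of the stand is higher.
- peg_tip (a point): Tip of the stand's upright peg, 160 mm above the bench, 45 mm above the shoulder. The peg passes through the block's upright bore (17 mm wide, at its middle) and stands 9 mm out of its top at the start, so the block can be turned on the peg or lifted off it.
- block_center (a point): Middle of the loose bare aluminium block, 64 mm long (x), 36 wide (y), 36 high (z), about 0.19 kg. It starts level on the peg's shoulder at any yaw. Its +x end face has the blind round socket (15 mm wide, 13 deep, opening along +x); the -x end face is plain; the ends are otherwise alike. The flat long sides (+y, -y) are good to grip, 36 mm across.
- block: The same clamp block; origin at the centre of its underside as it hangs (18 mm below its middle), same axes: x points out of the blind socket, z up as it hangs.
- socket_mouth (a point): Centre of the mouth of the blind socket, 32 mm from the block's middle along its +x.
- beaker_a: Bystander: small empty glass beaker, 52 mm wide, 65 mm high, beside the stand; origin under its centre.
- jar: Bystander: clear jar with a green cap, 56 mm wide, 85 mm high, beside the stand; origin under its centre.
- stopper: Bystander: rubber stopper, 36 mm wide at the top, 30 mm high, on the robot's side of the stand; origin under its centre.
- mortar: Bystander: white porcelain bowl, 84 mm wide, 50 mm high, beyond the stand; origin under its centre.
- cap: Bystander: white plastic cap with a stem, 42 mm wide, 30 mm high, beyond the stand; origin under its centre.
- spatula: Bystander: lab spatula 170 mm long lying on the bench.
Mind the look-alikes: they are no part of the job. Leave any orange look-alike of the block alone.

How it is judged:
By the outcome, as a careful person would: the job done as asked, in the order asked, and still so for the second after the job is handed in, while the arm keeps its last pose, push and grip.
It also fails if it takes over 45 s, if anything falls off the work surface, if the arm or the gripper's body presses on something with over 40 N, if the wrist force passes 120 N, or if a joint passes its speed limit or range.

## Working session

There is one attempt and no reset: what is moved stays moved. The work goes in short steps, each a Python script; the robot and the scene stay as the last script left them, time stands still between calls to the robot, and variables do not carry over. Pictures are saved under pics/ and viewed, at most 10 in all, crops included, and the job is handed in when it is done.

```bash
mkdir -p pics; ls
python3 - <<'E'
from bench import *
import cv2,numpy as np
for n in("side","top"):
    d=get_image(n); cv2.imwrite(f"pics/{n}0.png",d["frame"]); np.savez(f"{n}0.npz",**d)
    print(n,d["camera_matrix"].tolist(),np.round(d["view"],3).tolist(),d.keys())
print(state())
E
```

```text
pics
side [[450.6905533229048, 0.0, 248.7878596528415], [0.0, 450.6905533229048, 188.14068956094792], [0.0, 0.0, 1.0]] [[-0.891, -0.454, -0.016, 0.52], [0.21, -0.443, 0.871, -0.231], [-0.403, 0.773, 0.49, -0.84], [0.0, 0.0, 0.0, 1.0]] dict_keys(['frame', 'depth', 'camera_matrix', 'view'])
top [[448.08208912011247, 0.0, 261.7323146836997], [0.0, 448.08208912011247, 187.74945293260205], [0.0, 0.0, 1.0]] [[0.013, -1.0, -0.005, -0.022], [0.995, 0.012, 0.096, -0.588], [-0.096, -0.007, 0.995, -1.238], [0.0, 0.0, 0.0, 1.0]] dict_keys(['frame', 'depth', 'camera_matrix', 'view'])
{'time': 0.1, 'joint_pos': array([-1.18774832e+00,  9.17801806e-02,  1.23176954e+00, -1.29366761e-05,
        1.81979125e+00, -5.67124113e-02]), 'dq': array([ 1.22145493e-04, -1.25662472e-03, -1.43377998e-03,  4.55569351e-05,
       -3.12165304e-04, -1.33985128e-03]), 'joint_torque': array([ 4.14502225e-03, -4.47855306e+01, -4.07570958e+01,  7.01476377e-02,
        2.83935486e-02, -9.59249951e-05]), 'ee_pos': array([ 0.25532692, -0.5426835 ,  0.22961967]), 'ee_rot': array([-8.61527090e-04,  9.75923557e-01,  2.18111086e-01, -1.48189094e-04]), 'ft_force': array([ 0.15568245, -0.55857592, -0.32725793]), 'moment': array([0.00760134, 0.01017519, 0.03669285]), 'finger_force': 0.0, 'finger_gap': 0.0875008328240367}
```

View pics/side0.png

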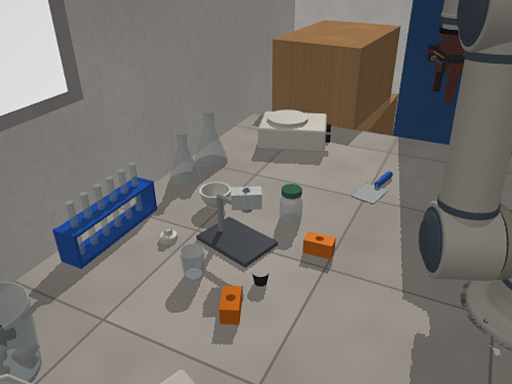

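View pics/top0.png

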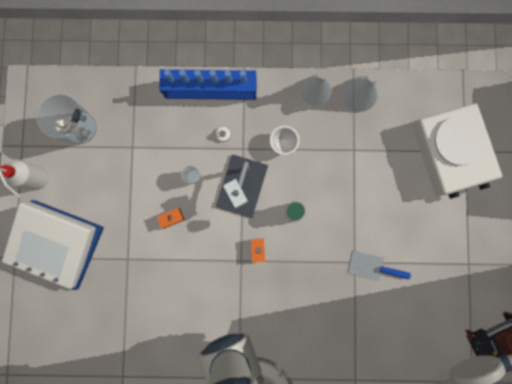

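The only aluminium block is at top (235,193) / side (246,199). The look-alikes are the orange blocks at top (170,217) and (258,250), side (231,305) and (319,245), which I'm leaving alone. I'll check the choice in a close crop.

```bash
cat > h.py <<'E'
import numpy as np,cv2
def load(n,t="0"): return dict(np.load(f"{n}{t}.npz"))
def ray(d,u,v):
    K,V=d["camera_matrix"],d["view"];R,t=V[:3,:3],V[:3,3]
    r=np.array([(u-K[0,2])/K[0,0],-(v-K[1,2])/K[1,1],-1.]); return -R.T@t,R.T@r
def plane(d,u,v,z):
    c,r=ray(d,u,v); return c+r*(z-c[2])/r[2]
def proj(d,p):
    q=d["view"]@np.append(p,1); K=d["camera_matrix"]
    return np.array([K[0,2]-K[0,0]*q[0]/q[2],K[1,2]+K[1,1]*q[1]/q[2]])
E
python3 - <<'E'
from h import *
t,s=load("top"),load("side")
f=t["frame"];
a=cv2.resize(f[150:235,190:290],None,fx=4,fy=4,interpolation=cv2.INTER_CUBIC)
b=cv2.resize(s["frame"][175:275,190:290],None,fx=4,fy=4,interpolation=cv2.INTER_CUBIC)
c=np.zeros((400,800,3),np.uint8);c[:340,:400]=a;c[:,400:]=b
cv2.imwrite("pics/c0.png",c)
# block top by height via depth
u,v=np.meshgrid(range(512),range(384))
for n,d in(("top",t),("side",s)):
    c0,_=ray(d,0,0);print(n,c0)
    K=d["camera_matrix"];D=d["depth"]
    P=np.stack([(u-K[0,2])/K[0,0]*D,-(v-K[1,2])/K[1,1]*D,-D],-1)@d["view"][:3,:3]+c0
    m=((P[...,2]>.138)&(P[...,2]<.17)&(D>0)&(u>180)&(u<300)&(v>150)&(v<240)).astype(np.uint8)
    pts=P[m>0]
    print(len(pts),pts.mean(0),cv2.minAreaRect((pts[:,:2]*1000).astype(np.float32)))
    for z in (.045,.1): 
        pass
# bright top face, top view
m=((f.min(2)>150)).astype(np.uint8); m[:, :215]=0;m[:,255:]=0;m[:175]=0;m[212:]=0
cs=max(cv2.findContours(m,0,2)[0],key=cv2.contourArea)
w=np.array([plane(t,*p[0],.151)[:2] for p in cs])*1000
print(cv2.contourArea(cs),cv2.minAreaRect(w.astype(np.float32)))
E
```

```text
top [ 0.46581701 -0.02283282  1.28914006]
339 [0.56221392 0.05307698 0.15093631] ((562.6705932617188, 53.37517166137695), (64.00070190429688, 35.70188903808594), 29.198020935058594)
side [0.17339562 0.78265186 0.62147365]
412 [0.55809965 0.05921881 0.14820398] ((560.3604125976562, 53.871620178222656), (63.10370635986328, 40.49089431762695), 27.707077026367188)
326.0 ((561.9461669921875, 52.15748977661133), (64.2049331665039, 37.62202453613281), 27.563447952270508)
```

View pics/c0.png

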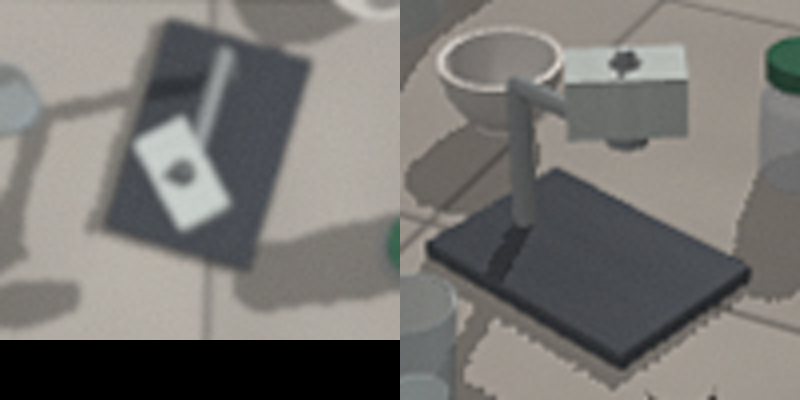

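The crop confirms it: the bare aluminium block on the peg, with its long axis about 28.5° from +x. Its plain long side faces the side camera and the ends can't be seen. I'll grip the long sides slightly high so the fingertips stay above the stand's arm.

```bash
cat >> h.py <<'E'
from scipy.spatial.transform import Rotation as Ro
def quat(x,z):
    x,z=np.array(x,float),np.array(z,float);M=np.stack([x,np.cross(z,x),z],1)
    q=Ro.from_matrix(M).as_quat(); return [q[3],*q[:3]]
def down(yaw): return quat([np.cos(yaw),np.sin(yaw),0],[0,0,-1])
C=np.array([.562,.053]); YAW=np.radians(28.5)
E
python3 - <<'E'
from bench import *
from h import *
best=None
for s in(0,np.pi):
    q=down(YAW+s); j=inverse_kinematics([*C,.28],q); print(s,None if j is None else np.round(j,2))
    if j is not None and (best is None or abs(j[5])<abs(best[0][5])): best=(j,q)
h=C/np.hypot(*C)
for s in(1,-1):
    for r in (.45,.55):
        j=inverse_kinematics([*(h*r),.35],quat([0,0,s],[*h,0])); print("fin",s,r,None if j is None else np.round(j,2))
move_to([*C,.28],best[1])
for n in("side","top"):
    d=get_image(n); np.savez(f"{n}1.npz",**d)
    cv2.imwrite(f"pics/{n}1.png",d["frame"])
st=state();print(st["time"],st["ee_pos"],st["ft_force"])
E
```

```text
0 [ 0.03  0.01  1.23 -0.    1.9   1.11]
3.141592653589793 [ 0.03  0.01  1.23 -0.    1.9  -2.03]
fin 1 0.45 None
fin 1 0.55 None
fin -1 0.45 None
fin -1 0.55 None
2.5917 [0.56208047 0.05216244 0.2798714 ] [ 0.08171652 -0.17971395 -0.08659071]
```

View pics/side1.png

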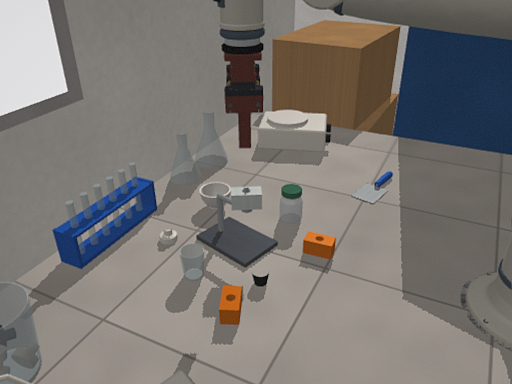

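The gripper stands above the block at side (245,140), lined up with its long sides. Before gripping, I'll check which level-tool end poses are reachable.

Run:
```python
from bench import *
from h import *
for s in(1,-1):
    for th in np.radians([-90,-60,-30,0,30,60,90]):
      for rel in np.radians([-135,-90,-45,-20,0,20,45,90,135]):
        out=[]
        for r in(.4,.5,.6,.7):
          for z in(.25,.35,.45,.55):
            try: j=inverse_kinematics([r*np.cos(th),r*np.sin(th),z],quat([0,0,s],[np.cos(th+rel),np.sin(th+rel),0]))
            except Exception: j=None
            if j is not None: out.append((r,z,np.round(j,2).tolist()))
        if out: print(s,round(np.degrees(th)),round(np.degrees(rel)),len(out),out[0])
```

```text
1 -90 -135 3 (0.4, 0.25, [-1.26, 0.47, 1.36, -1.1, 2.6, -2.61])
1 -90 -20 2 (0.6, 0.55, [-1.29, -0.75, 1.93, -1.1, 0.73, 2.54])
1 -90 0 4 (0.7, 0.25, [-1.67, -0.42, 2.27, 2.81, 0.29, -1.25])
1 -90 20 8 (0.6, 0.25, [-2.08, -0.66, 2.42, 1.73, 0.87, -0.25])
1 -90 45 16 (0.4, 0.25, [-2.68, -0.73, 2.46, 1.52, 1.89, -0.17])
1 -90 90 16 (0.4, 0.25, [-2.34, 0.08, 1.83, 1.26, 2.29, -0.46])
1 -90 135 7 (0.4, 0.25, [-1.98, 0.47, 1.36, 0.99, 2.69, -0.63])
1 -60 -135 3 (0.4, 0.25, [-0.74, 0.47, 1.36, -1.1, 2.6, -2.61])
1 -60 -20 2 (0.6, 0.55, [-0.76, -0.75, 1.93, -1.1, 0.73, 2.54])
1 -60 0 4 (0.7, 0.25, [-1.14, -0.42, 2.27, 2.81, 0.29, -1.25])
1 -60 20 8 (0.6, 0.25, [-1.56, -0.66, 2.42, 1.73, 0.87, -0.25])
1 -60 45 16 (0.4, 0.25, [-2.15, -0.73, 2.46, 1.52, 1.89, -0.17])
1 -60 90 16 (0.4, 0.25, [-1.82, 0.08, 1.83, 1.26, 2.29, -0.46])
1 -60 135 7 (0.4, 0.25, [-1.46, 0.47, 1.36, 0.99, 2.69, -0.63])
1 -30 -135 3 (0.4, 0.25, [-0.21, 0.47, 1.36, -1.1, 2.6, -2.61])
1 -30 -20 2 (0.6, 0.55, [-0.24, -0.75, 1.93, -1.1, 0.73, 2.54])
1 -30 0 4 (0.7, 0.25, [-0.62, -0.42, 2.27, 2.81, 0.29, -1.25])
1 -30 20 8 (0
[... 3935 characters left out ...]
 2.6, 0.53])
-1 60 -90 10 (0.4, 0.25, [1.69, 0.08, 1.83, -1.33, 2.17, 0.42])
-1 60 -45 4 (0.6, 0.25, [1.56, -0.18, 2.08, 4.62, 1.31, 0.34])
-1 60 -20 7 (0.6, 0.25, [1.33, -0.66, 2.42, 4.46, 0.66, 0.32])
-1 60 0 3 (0.7, 0.25, [0.95, -0.42, 2.27, 2.81, 0.29, 1.89])
-1 60 135 3 (0.4, 0.25, [0.64, 0.47, 1.36, 0.99, 2.69, 2.51])
-1 90 -135 9 (0.4, 0.25, [1.88, 0.47, 1.36, -1.1, 2.6, 0.53])
-1 90 -90 10 (0.4, 0.25, [2.21, 0.08, 1.83, -1.33, 2.17, 0.42])
-1 90 -45 4 (0.6, 0.25, [2.08, -0.18, 2.08, 4.62, 1.31, 0.34])
-1 90 -20 7 (0.6, 0.25, [1.85, -0.66, 2.42, 4.46, 0.66, 0.32])
-1 90 0 3 (0.7, 0.25, [1.48, -0.42, 2.27, 2.81, 0.29, 1.89])
-1 90 135 3 (0.4, 0.25, [1.16, 0.47, 1.36, 0.99, 2.69, 2.51])
```

Both orientations are reachable: (s=+1, rel +90) and (s=-1, rel -90). Now I'll grip, lift straight up, then turn one end to the side camera.

Run:
```python
from bench import *
from h import *
move_l([*C,.165],.15); print(state()["ft_force"])
move_l([*C,.130],.08)
close(); s=state(); print(s["time"],s["ee_pos"],s["finger_gap"],s["finger_force"],s["ft_force"])
if .033<s["finger_gap"]<.039:
    move_l([*C,.20],.08); print(state()["ft_force"])
    move_l([*C,.30],.15)
    move_to([.5,.05,.36],down(np.radians(113)))
    d=get_image("side"); np.savez("side2.npz",**d)
    u,v=proj(d,state()["ee_pos"]).astype(int); print(u,v)
    cv2.imwrite("pics/s2.png",cv2.resize(d["frame"][max(v-60,0):v+60,u-60:u+60],None,fx=4,fy=4,interpolation=cv2.INTER_CUBIC))
s=state(); print(s["time"],s["finger_gap"],s["ft_force"],s["joint_pos"])
```

```text
[ 0.66483348  0.77848151 -0.04716057]
4.9417 [0.56198775 0.05303079 0.13001059] 0.036009376292828896 29.9078618735075 [ 0.08063731  0.36975161 -0.40013974]
[-0.22113792  0.23970069 -0.8510295 ]
273 98
8.1583 0.03614631965502717 [ 0.59595614 -0.32639778 -1.7786357 ] [ 3.19178551e-02 -1.02388347e-01  1.19171123e+00  1.06300359e-05
  2.05349947e+00 -3.68586056e-01]
```

View pics/s2.png

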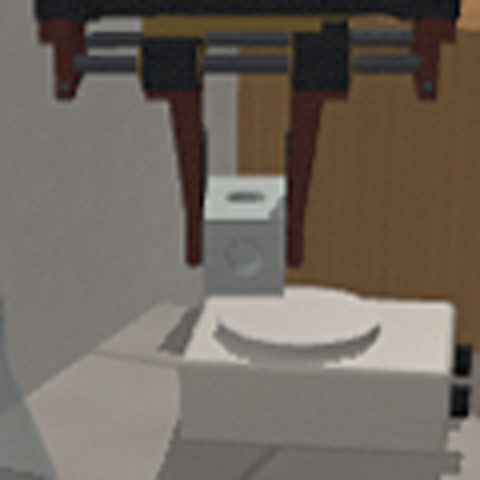

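The lifted block shows a faint round outline about 17 mm wide on this end face, at crop (243,258), but with low contrast. I'll check the other end too.

Run:
```python
from bench import *
from h import *
d=load("side","2"); D=d["depth"]; u0,v0=273,98
# face of end 1: crop centre (243,258) -> px
c=lambda D,u,v:np.round(D[v-6:v+7,u-9:u+10:2]*1000).astype(int)
print(c(D,u0-60+243//4,v0-60+258//4))
move_to([.5,.05,.36],down(np.radians(-55)))
d=get_image("side"); np.savez("side3.npz",**d)
cv2.imwrite("pics/s3.png",cv2.resize(d["frame"][38:158,213:333],None,fx=4,fy=4,interpolation=cv2.INTER_CUBIC))
s=state(); print(s["time"],s["finger_gap"])
```

```text
[[795 794 796 795 794 793 792 792 792 791]
 [795 795 793 794 794 793 793 793 795 792]
 [794 797 795 797 795 797 794 793 793 796]
 [796 798 796 796 809 810 795 795 795 796]
 [796 798 798 811 812 810 809 795 799 796]
 [797 799 798 812 808 811 811 798 796 796]
 [798 799 799 811 813 811 812 800 797 798]
 [800 798 799 811 814 813 810 798 801 801]
 [800 801 798 806 811 813 807 800 797 797]
 [801 802 801 803 807 808 804 800 799 797]
 [803 804 803 805 806 802 801 803 802 803]
 [802 802 802 804 802 802 803 801 801 800]
 [804 804 803 804 802 804 805 805 801 803]]
10.6917 0.03569539334881429
```

View pics/s3.png

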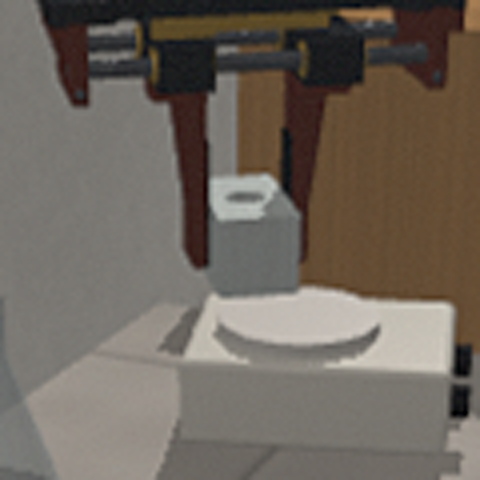

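Depth settles it: the first end has a round recess about 13 mm deep, and the second end is plain at crop (255,250). So the socket is on tool +x, and I'll turn tool x straight up.

Run:
```python
from bench import *
from h import *
th=np.radians(-20); hd=th+np.pi/2
p=[.5*np.cos(th),.5*np.sin(th),.40]; q=quat([0,0,1],[np.cos(hd),np.sin(hd),0])
print(np.round(inverse_kinematics(p,q),2))
move_to(p,q); hold(.5)
s=state(); print(s["time"],s["finger_gap"],s["ee_pos"],s["ee_rot"],q,s["ft_force"])
o=[]
for n in("side","top"):
    d=get_image(n); np.savez(f"{n}4.npz",**d); u,v=proj(d,s["ee_pos"]).astype(int); print(n,u,v)
    v=max(v,50);o.append(cv2.resize(d["frame"][v-50:v+50,u-50:u+50],(400,400),interpolation=cv2.INTER_CUBIC))
cv2.imwrite("pics/s4.png",np.hstack(o))
```

```text
[-1.    0.14  1.48  1.53  2.22 -0.07]
13.4333 0.03562839000273774 [ 0.46986983 -0.17094733  0.4000123 ] [-0.40560487  0.57921045  0.40561647  0.57920223] [np.float64(-0.4055797876726388), np.float64(0.5792279653395692), np.float64(0.4055797876726388), np.float64(0.5792279653395692)] [-0.30733219 -0.24568831 -1.02292845]
side 329 51
top 339 230
```

View pics/s4.png

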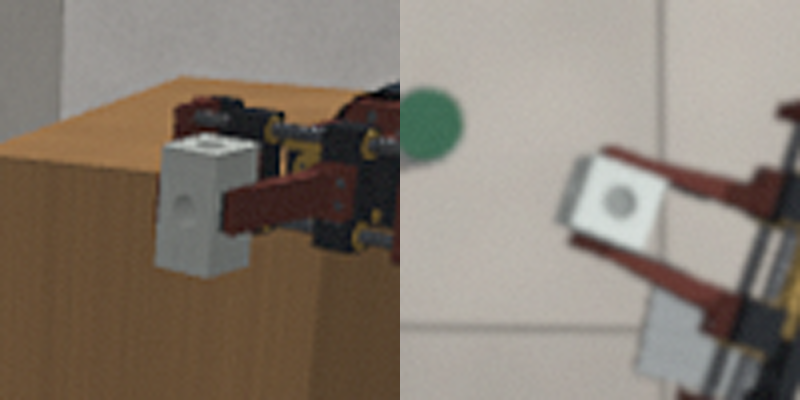

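The socket opens up at the top of the block (crop left (210,143), right (620,203)). I'll check the tilt quickly from depth, check the bystanders, and then hand in.

Run:
```python
from h import *
u,v=np.meshgrid(range(512),range(384))
from numpy.linalg import svd
def cloud(d):
    K=d["camera_matrix"];D=d["depth"]
    return np.stack([(u-K[0,2])/K[0,0]*D,-(v-K[1,2])/K[1,1]*D,-D],-1)@d["view"][:3,:3]+ray(d,0,0)[0]
R=Ro.from_quat([.57921,.40562,.5792,-.4056]).as_matrix(); p=np.array([.46987,-.17095,.40001])
for n in("top","side"):
    Q=(cloud(load(n,"4")).reshape(-1,3)-p)@R  # tool coords: x up
    for nm,m in(("end",(abs(Q[:,0]-.032)<.006)&(abs(Q[:,1])<.015)&(abs(Q[:,2]+.003)<.016)&(np.hypot(Q[:,1],Q[:,2]+.003)>.009)),("under",(abs(Q[:,2]-.015)<.008)&(abs(Q[:,1])<.014)&(abs(Q[:,0])<.026)&(np.hypot(Q[:,0],Q[:,1])>.01))):
        P=Q[m]
        if len(P)>20:
            c=np.median(P,0);nv=svd(P-P.mean(0))[2][2];print(n,nm,len(P),np.round(c,4),np.round(nv*np.sign(nv[np.argmax(abs(nv))]),3))
# moved things: low-lying difference in side view
for n in("side","top"):
    a,b=load(n)["frame"],load(n,"4")["frame"]
    cv2.imwrite(f"pics/d_{n}.png",cv2.absdiff(a,b))
    h=lambda f,lo,hi:cv2.inRange(cv2.cvtColor(f,cv2.COLOR_BGR2HSV),lo,hi)
    for lo,hi in(((5,180,100),(15,255,255)),((60,80,30),(85,255,255))):
        print(n,[[round(x,1) for x in(M["m10"]/M["m00"],M["m01"]/M["m00"])] for M in(cv2.moments(h(f,lo,hi),True) for f in(a,b)) if M["m00"]])
d=cv2.imread("pics/d_side.png");e=cv2.imread("pics/d_top.png")
cv2.imwrite("pics/d.png",cv2.resize(np.hstack([d,e]),(800,300))*2)
```

```text
top end 191 [ 0.0306  0.0007 -0.003 ] [1.    0.006 0.007]
top under 41 [-0.0013  0.0001  0.0158] [-0.002  0.002  1.   ]
side end 42 [ 0.0302  0.0026 -0.0042] [1.    0.007 0.004]
side under 212 [-0.0002  0.0002  0.0151] [0.    0.004 1.   ]
side [[271.0, 277.1], [271.1, 277.1]]
side [[291.1, 190.9], [291.1, 190.8]]
top [[207.8, 231.9], [207.9, 232.0]]
top [[295.2, 210.8], [295.2, 210.7]]
```

View pics/d.png

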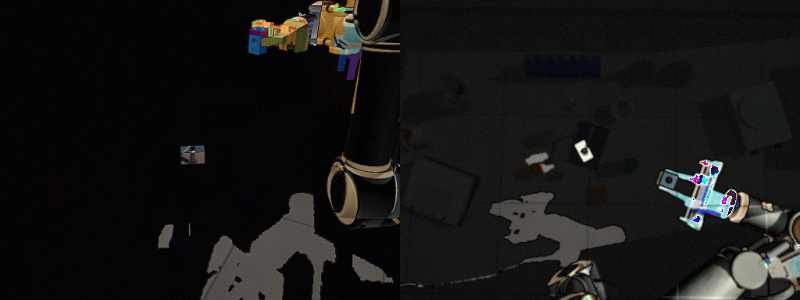

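The difference image shows only the arm, the block's old place at (192,155) and shadows changed. The tilt is under 0.5°, so I'm handing in.

Run:
```python
from bench import *
s=state();print(s["time"],abs(s["dq"]).max(),s["finger_gap"]);print(job_done())
```

```text
13.5333 0.0021288461584566226 0.03603233620124076
the job is handed in; nothing more can be done
None
```

I handed the job in at 13.5 s: the block is off the peg and held still with its socket opening straight up (tilt under 0.5°), its middle about 0.40 m above the bench, and nothing else on the bench was shifted.

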